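# Open the touch-latch cabinet at the blue gift box

### The arm

A 6-joint arm with a two-finger parallel gripper is mounted at the origin on a cart in front of the work surface, level with it; the furniture and walls round the work are solid. World frame = base frame: x ahead of the robot, y to its left, z up, the work surface at z = 0. Lengths are in m, angles in rad, forces in N, time in s.
With the tool pointing down it reaches from about 0.2 to 0.875 m from the base axis. Payload 3.4 kg.
Tool frame: the origin (TCP) lies between the finger pads; the fingertips stand 25 mm ahead of it and the grasp point (between the pads) lies 6 mm ahead of it (r.nose_length is the z of the fingertips in the tool frame, in m); z points along the fingers, y is the line along which they close (so a half turn about z gives the same grasp; the last joint's range is limited). The gripper opens to 94 mm and grips with 3 to 60 N. Pads are 16 mm wide; open, the fingers measure 119 mm over their backs; the gripper's body (75 mm by 177 mm) begins 78 mm behind the grasp point.
Start: joints at [1.202, 0.276, 1.505, -0, 1.361, -0.121], TCP at [0.141, 0.557, 0.23] pointing down, gripper open.
Joint ranges: [-2.89, 2.89], [-0.75, 2.08], [0.22, 2.7], [-1.18, 4.32], [0.11, 2.71], [-2.7, 2.7]. Speed limits (rad/s): [2.57, 2.57, 3.14, 3.14, 3.14, 3.14].

### API

Orientations are given as a unit quaternion [w, x, y, z].
In Python, from plant import r, gripper_to, inverse_kinematics, vision, models, telemetry gives the robot as it stands. Calls block until the motion is done:
- r.move_to(position, orientation): joint-space move of the TCP to a pose.
- r.move_l(position, rot=None, vel=0.15, guard=None): straight line of the TCP; rot=None keeps the orientation; vel is the mean speed in m/s. With guard (N) it stops when the force on the tool has changed by that much, and returns True; else False.
- r.movej(angles): joint-space move.
- gripper_to(opening, f_grip=None): finger opening in m; f_grip is the grip in N (None keeps the last); returns when the fingers have stopped.
- r.hold(seconds).
- inverse_kinematics(position, orientation): joint angles nearest the present ones, or None.
- vision.snapshot(name): name is "scene" or "side" or "wrist"; returns the picture (384x512x3 uint8, red, green, blue); there is no depth.
- vision.get_calibration(name): a dict with "fx", "fy", "cx", "cy" (pixels), "position" and "orientation" of the camera in the world. Camera axes: x right, y down, z forward; pixel columns grow to the right and rows downward; lengths in m; the calibration is good to about 2 mm. A picture is of the moment at which its call begins: read the wrist's pose just before it. get_calibration takes no time and is no camera call; for the wrist camera it gives the pose at the moment of the call.
A pose or a line that the arm cannot do raises r.PlanningError and nothing moves.
- r.sign_off(): hands the job in; it is judged then, once.
Trained networks look in the newest picture that a camera, given by its name, has taken for a name from the list of things; names that differ only in an ending like _2 or _b are one class to them, and where a whole thing is asked for, a point or a joint stands for the part that bears it (a point fixed in the world has none). Each returns a list of dicts, best first, with "score" (0 to 1); they miss things now and then, are a little off and sometimes report something else, mostly with a low value. They report only what shows in the picture. A call takes as long as a camera call.
- models.boxes_of(thing, camera): "at" ([x, y, z] in m, in world coordinates, good to about 4 mm: the middle of the surface that is visible of it).
- models.regions_of(thing, camera): "pixels" (384x512 bool, what is visible of it).
- models.mark_of(thing, camera): "at" ([x, y, z] in m, in world coordinates, good to about 4 mm: a listed point, or the origin of a listed thing).
Readings, each from a call of its own:
- telemetry.current_t(): time.
- telemetry.current_joints(): joint angles.
- telemetry.current_dq(): joint speeds.
- telemetry.current_joint_efforts(): joint torques, N m.
- telemetry.current_ee_pos(): TCP position.
- telemetry.current_tool_rot(): TCP orientation.
- telemetry.current_wrist_force(): force on the tool from outside, world axes, zero at the start.
- telemetry.current_torque(): the same for the moment, N m.
- telemetry.current_opening(): finger opening in m.
- telemetry.current_finger_force(): force on a finger pad.
Only numpy, scipy, OpenCV 4.12 (cv2) and the standard library are available. Lean on these libraries where they do the work, as an engineer would, in place of code of your own. Each camera call takes 0.05 s, during which the arm holds its last target. There are 200 camera calls.

### The job

A customer wants the blue gift box: press the handleless door of the little wooden cabinet behind which it stands, so that its push catch lets go and the door springs ajar, then put a fingertip behind its edge and push the door wide open, about square to the cabinet or further, and leave it so. Do not grip the door or force it, keep the other door shut, and leave the gift boxes and everything else on the counter where they are.

Things in the scene. Friction and masses are not known exactly. Their poses are not given: they have to be found in the camera images.
- cabinet: Small wooden cabinet fixed on the counter, two doors side by side in front, clear top. Carcase 130 deep (x), 270 wide (y), 125 mm high; origin under its centre. x points from its front (toward the robot) to its back, y left, z up. A wall at y = 0 parts two compartments. Shut doors stand before the carcase: front faces at x = -84, backs -74, carcase front -65 mm.
- left_door (a joint): Left (+y) door: dark wooden panel without handle, 129 mm wide, 10 thick, from 14 to 129 mm above the counter, hinged upright at its outer (left) edge. Angle in rad: 0 shut, positive opening toward the robot, to 1.9; can be pressed in to -0.065. When released it springs to about 0.4 to 0.8 rad; beyond that it swings freely with slight friction and stays where left.
- right_door (a joint): Right (-y) door: dark wooden panel without handle, 129 mm wide, 10 thick, from 14 to 129 mm above the counter, hinged upright at its outer (right) edge. Angle in rad: 0 shut, positive opening toward the robot, to 1.9; can be pressed in to -0.065. When released it springs to about 0.4 to 0.8 rad; beyond that it swings freely with slight friction and stays where left.
- left_door_press (a point): Where to press the left door: on its front face, 105 mm from the hinge, 105 mm above the counter; moves with the door; x axis into the panel, z up. Pressing it in by 6 to 7 mm (about 4 to 5 N, then a hard stop) trips the touch latch; as the finger backs away the door follows it and stays ajar.
- right_door_press (a point): Where to press the right door: on its front face, 105 mm from the hinge, 105 mm above the counter; moves with the door; x axis into the panel, z up. Pressing it in by 6 to 7 mm (about 4 to 5 N, then a hard stop) trips the touch latch; as the finger backs away the door follows it and stays ajar.
- left_door_hinge (a point): On the upright hinge axis of the left door, at counter height. Fixed in the cabinet at x = -79 mm, y = 133 mm; the axis runs through the middle of the panel's thickness, and the free edge is 130 mm from it. Behind an ajar door's edge the space is clear down to 80 mm above the counter.
- right_door_hinge (a point): On the upright hinge axis of the right door, at counter height. Fixed in the cabinet at x = -79 mm, y = -133 mm; the axis runs through the middle of the panel's thickness, and the free edge is 130 mm from it. Behind an ajar door's edge the space is clear down to 80 mm above the counter.
- blue_box: Blue checked gift carton with a dark blue bow, 61x81x70 mm, standing in one of the cabinet's two compartments, seen through the clear top; origin at the centre of its underside. It marks the door to open: the left one if its y in the cabinet's frame is positive, else the right one.
- yellow_box: Yellow and brown gift carton with a red bow, 56x90x85 mm, in the other compartment; origin at the centre of its underside.
- green_box: Green gift carton on the counter with a green bow, 51x78x75 mm; origin at the centre of its underside. Leave alone.
- tape_roll: Roll of brown tape lying flat, 93 mm across, 48 mm high; origin under its centre. Leave alone.
- stick_pink: Long pink sweet pack with a red bow, 60x212x42 mm; origin under its centre. Leave alone.

How it is judged:
By the outcome, as a careful person would: the job done as asked, in the order asked, and still so for the second after the job is handed in, with the robot touching nothing.
It also fails if it takes over 45 s, if anything falls off the work surface, if the arm or the gripper's body presses on something with over 40 N, if the wrist force passes 120 N, or if a joint passes its speed limit or range.

## Working session

There is one attempt and no reset: what is moved stays moved. The work goes in short steps, each a Python script; the robot and the scene stay as the last script left them, time stands still between calls to the robot, and variables do not carry over. Pictures are saved under pics/ and viewed, at most 10 in all, crops included, and the job is handed in when it is done.

```bash
mkdir -p pics; ls; python3 - <<'E'
from plant import r, vision, models, telemetry
import cv2, numpy as np
for c in ("scene","side"):
    im=vision.snapshot(c); cv2.imwrite(f"pics/{c}0.png",im[:,:,::-1])
    k=vision.get_calibration(c); print(c,k)
    for t in ("cabinet","blue_box","yellow_box","left_door_press","right_door_press","left_door_hinge","right_door_hinge","green_box","tape_roll","stick_pink"):
        try: print(t,[(np.round(d["at"],3),round(d["score"],2)) for d in models.mark_of(t,c)[:2]])
        except Exception as e: print(t,e)
print(telemetry.current_t(), r.nose_length, telemetry.current_tool_rot())
E
```

```text
pics
scene {'fx': 350.29751313353773, 'fy': 350.29751313353773, 'cx': 255.02167339110193, 'cy': 191.01241339628248, 'position': array([ 0.04238085, -0.73596969,  0.71416024]), 'orientation': array([-0.43960705,  0.83762214, -0.28960104,  0.14582879])}
cabinet [(array([0.721, 0.14 , 0.001]), 0.6)]
blue_box []
yellow_box [(array([0.637, 0.096, 0.105]), 0.29)]
left_door_press [(array([0.63 , 0.155, 0.106]), 0.94), (array([ 0.669, -0.005, -0.002]), 0.2)]
right_door_press [(array([0.642, 0.096, 0.102]), 0.71)]
left_door_hinge [(array([ 0.621,  0.258, -0.001]), 0.92)]
right_door_hinge [(array([ 0.67 , -0.006,  0.004]), 0.55)]
green_box [(array([ 0.552, -0.231,  0.001]), 0.69)]
tape_roll [(array([ 0.607, -0.384, -0.003]), 0.59)]
stick_pink []
side {'fx': 419.0829059697761, 'fy': 419.0829059697761, 'cx': 257.0835464685258, 'cy': 194.4843120784868, 'position': array([0.07719313, 0.41208634, 1.05531414]), 'orientation': array([ 0.12946382, -0.42619653,  0.85282082, -0.27256612])}
cabinet [(array([0.719, 0.141, 0.002]), 0.61)]
blue_box []
yellow_box []
left_door_press [(array([0.634, 0.15 , 0.104]), 0.82)]
right_door_press [(array([0.643, 0.098, 0.105]), 0.7), (array([0.633, 0.149, 0.104]), 0.59)]
left_door_hinge [(array([0.622, 0.255, 0.001]), 0.96)]
right_door_hinge [(array([ 0.668, -0.008,  0.002]), 0.91)]
green_box [(array([ 0.556, -0.232, -0.001]), 0.55)]
tape_roll [(array([ 0.606, -0.38 , -0.001]), 0.88), (array([0.624, 0.253, 0.001]), 0.28)]
stick_pink [(array([ 0.458, -0.351, -0.004]), 0.88)]
1.1 0.025 [4.76999769e-06 1.23579333e-01 9.92334696e-01 1.50494323e-05]
```

View pics/scene0.png

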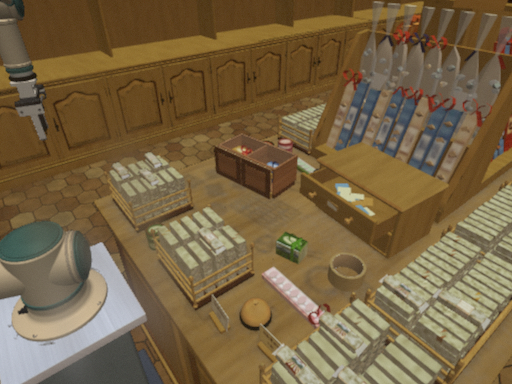

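View pics/side0.png

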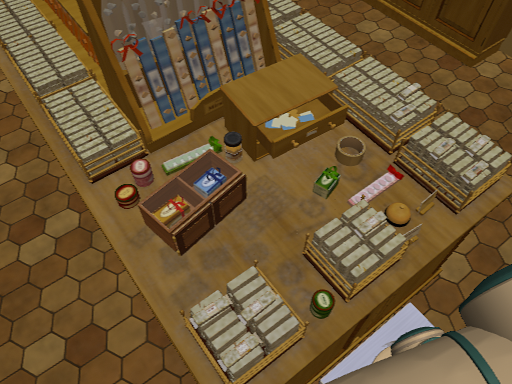

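```bash
cat > h.py <<'E'
from plant import r, gripper_to, inverse_kinematics, vision, models, telemetry
import cv2, numpy as np
from scipy.spatial.transform import Rotation as R
def rot(q): return R.from_quat(q,scalar_first=True)
def ray(c,u,v,z):
    k=vision.get_calibration(c); d=rot(k["orientation"]).apply([(u-k["cx"])/k["fx"],(v-k["cy"])/k["fy"],1]); p=k["position"]
    return np.round(p+d*(z-p[2])/d[2],3)
def proj(c,P):
    k=vision.get_calibration(c); q=rot(k["orientation"]).inv().apply(np.array(P)-k["position"])
    return np.round([k["fx"]*q[0]/q[2]+k["cx"],k["fy"]*q[1]/q[2]+k["cy"]],1)
HL=np.array([.6215,.2565]); HR=np.array([.669,-.007])
ydir=(HL-HR)/np.linalg.norm(HL-HR); xdir=np.array([ydir[1],-ydir[0]])
C=(HL+HR)/2+.079*xdir
def cab(x,y,z): return np.r_[C+x*xdir+y*ydir,z]
yaw=np.arctan2(xdir[1],xdir[0])
# tool down, tool y along the cabinet's y (xyz: x=xdir,y=-ydir,z=-z)
def down(a): return (R.from_euler('z',a)*R.from_euler('x',np.pi)).as_quat(scalar_first=True)
E
python3 - <<'E'
from h import *
print(C,yaw)
for n,p in dict(blue_if_right=cab(0,-.066,.07),left=cab(0,.066,.085),fl=cab(-.084,.13,.129),fr=cab(-.084,-.13,.129)).items(): print(n,proj("side",p),proj("scene",p))
print(ray("side",210,180,.07))
for c,u,v in (("scene",250,262),("scene",205,300),("scene",190,207),("side",307,240),("side",408,240),("side",350,290),("side",305,322),("side",258,265),("scene",300,185),("scene",397,215),("side",345,100),("side",320,302)): print(c,u,v,ray(c,u,v,.0),ray(c,u,v,.08),ray(c,u,v,.15))
for P in ((-.25,-.028),(-.12,-.028),(-.02,-.02)):
  for s in (0,np.pi):
    j=inverse_kinematics(cab(*P,.125),down(yaw+s)); print(P,s,None if j is None else np.round(j,2))
E
```

```text
[0.72299688 0.13876509] 0.17835024386786424
blue_if_right [209.8 184.3] [271.  168.6]
left [174.5 209.1] [243.9 153.1]
fl [174.5 234.1] [214.6 145.3]
fr [245.5 174.8] [269.9 169.9]
[0.747 0.065 0.07 ]
scene 250 262 [ 0.445 -0.183  0.   ] [ 0.4   -0.245  0.08 ] [ 0.36  -0.299  0.15 ]
scene 205 300 [ 0.281 -0.216  0.   ] [ 0.254 -0.274  0.08 ] [ 0.231 -0.325  0.15 ]
scene 190 207 [0.438 0.142 0.   ] [0.394 0.044 0.08 ] [ 0.355 -0.043  0.15 ]
side 307 240 [ 0.449 -0.064  0.   ] [ 0.421 -0.028  0.08 ] [0.396 0.004 0.15 ]
side 408 240 [ 0.275 -0.297  0.   ] [ 0.26  -0.243  0.08 ] [ 0.247 -0.196  0.15 ]
side 350 290 [ 0.267 -0.056  0.   ] [ 0.252 -0.021  0.08 ] [0.24 0.01 0.15]
side 305 322 [0.274 0.096 0.   ] [0.259 0.12  0.08 ] [0.246 0.141 0.15 ]
side 258 265 [0.471 0.096 0.   ] [0.441 0.12  0.08 ] [0.415 0.141 0.15 ]
scene 300 185 [0.818 0.007 0.   ] [ 0.731 -0.076  0.08 ] [ 0.655 -0.149  0.15 ]
scene 397 215 [ 0.941 -0.314  0.   ] [ 0.84  -0.361  0.08 ] [ 0.752 -0.403  0.15 ]
side 345 100 [ 0.808 -0.56   0.   ] [ 0.752 -0.487  0.08 ] [ 0.704 -0.422  0.15 ]
side 320 302 [0.29 0.03 0.  ] [0.274 0.059 0.08 ] [0.26  0.084 0.15 ]
(-0.25, -0.028) 0 [-0.01  0.23  1.85 -0.    1.06  1.39]
(-0.25, -0.028) 3.141592653589793 [-0.01  0.23  1.85  0.    1.06 -1.75]
(-0.12, -0.028) 0 [ 0.03  0.41  1.57 -0.    1.16  1.43]
(-0.12, -0.028) 3.141592653589793 [ 0.03  0.41  1.57  0.    1.16 -1.72]
(-0.02, -0.02) 0 [ 0.06  0.55  1.32 -0.    1.27  1.46]
(-0.02, -0.02) 3.141592653589793 [ 0.06  0.55  1.32  0.    1.27 -1.68]
```

```bash
python3 - <<'E'
from h import *
q=down(yaw)
gripper_to(0.0)
r.move_to(cab(-.15,-.028,.25),q)
r.move_l(cab(-.13,-.028,.125),vel=.15)
T=lambda:(np.round(telemetry.current_ee_pos(),4),np.round(telemetry.current_wrist_force(),2),round(telemetry.current_t(),2))
X=lambda:round(float((telemetry.current_ee_pos()[:2]-C)@xdir),4)
print(T(),X())
g=r.move_l(cab(-.075,-.028,.125),vel=.03,guard=1.5); x0=X(); print("contact",g,x0,T())
g=r.move_l(cab(x0+.009,-.028,.125),vel=.015,guard=9); print("press",g,X(),T())
r.hold(.1)
r.move_l(cab(-.20,-.028,.125),vel=.08); print(T())
im=vision.snapshot("side"); cv2.imwrite("pics/side1.png",cv2.resize(im[120:280,110:310,::-1],None,fx=3,fy=3))
for c in ("side","scene"):
    if c=="scene": vision.snapshot(c)
    print([(np.round(d["at"],3),round(d["score"],2)) for d in models.mark_of("right_door_press",c)])
E
```

```text
(array([0.6006, 0.0883, 0.1259]), array([0.64, 0.56, 0.37]), 5.81) -0.1294
contact True -0.0947 (array([0.6348, 0.0945, 0.1243]), array([-1.22, -0.92, -0.52]), 6.97)
press False -0.0888 (array([0.6405, 0.0958, 0.1239]), array([-6.48, -0.45,  1.01]), 7.76)
(array([0.5317, 0.0758, 0.1249]), array([ 1.06, -0.33, -0.84]), 9.43)
[]
[(array([0.584, 0.06 , 0.107]), 0.9)]
```

View pics/side1.png

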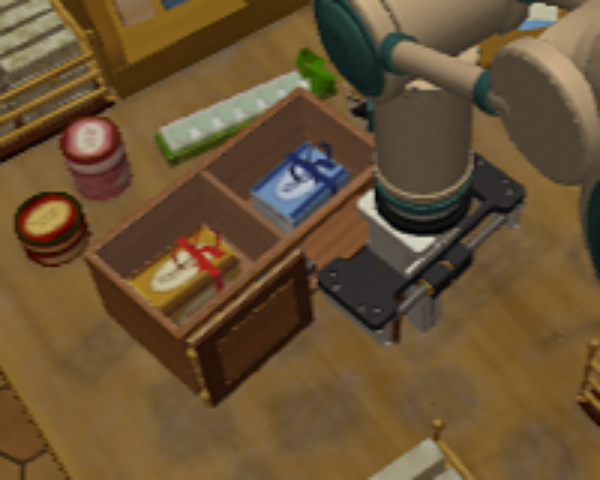

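```bash
cat >> h.py <<'E'
def behind(th,off,z,rad=.112):
    return cab(-.079-rad*np.sin(th)+off*np.cos(th), -.133+rad*np.cos(th)+off*np.sin(th), z)
E
python3 - <<'E'
from h import *
T=lambda:(np.round(telemetry.current_ee_pos(),4),np.round(telemetry.current_wrist_force(),2),round(telemetry.current_t(),2))
th=.68
r.move_l(cab(-.20,-.028,.215),vel=.15)
r.move_l(behind(th,.03,.215),down(yaw+th),vel=.12)
g=r.move_l(behind(th,.03,.121),vel=.1,guard=5); print("down",g,T())
if g: raise SystemExit
for t in np.linspace(.7,1.72,9):
    g=r.move_l(behind(t,.013,.121),down(yaw+t),vel=.07,guard=15); print(round(t,2),g,T())
    if g: raise SystemExit
r.move_l(behind(1.72,.045,.121),vel=.1)
r.move_l(behind(1.72,.045,.25),vel=.15)
im=vision.snapshot("side"); cv2.imwrite("pics/side2.png",cv2.resize(im[120:280,110:310,::-1],None,fx=3,fy=3))
im=vision.snapshot("scene"); cv2.imwrite("pics/scene2.png",cv2.resize(im[120:280,180:380,::-1],None,fx=3,fy=3))
for c in ("side","scene"):
    print([(np.round(d["at"],3),round(d["score"],2)) for d in models.mark_of("right_door_press",c)])
E
```

```text
down False (array([0.6043, 0.0898, 0.1217]), array([-0.1 , -0.76,  0.29]), 12.31)
0.7 False (array([0.5907, 0.0749, 0.1213]), array([-0.01, -0.39,  0.05]), 12.73)
0.83 False (array([0.5815, 0.0649, 0.1211]), array([-0.07,  0.53, -0.45]), 13.09)
0.96 False (array([0.5733, 0.0534, 0.1211]), array([-0.38,  0.23,  0.21]), 13.45)
1.08 False (array([0.5666, 0.0408, 0.1211]), array([ 0.05,  0.29, -0.65]), 13.81)
1.21 False (array([0.5614, 0.0274, 0.121 ]), array([-1.03,  0.58,  0.02]), 14.17)
1.34 False (array([0.558 , 0.0134, 0.121 ]), array([0.19, 0.1 , 0.67]), 14.53)
1.46 False (array([ 0.5564, -0.0009,  0.121 ]), array([0.75, 0.62, 0.18]), 14.88)
1.59 False (array([ 0.5565, -0.0152,  0.121 ]), array([ 1.15,  0.85, -0.37]), 15.24)
1.72 False (array([ 0.5585, -0.0294,  0.121 ]), array([-0.11, -0.24, -0.66]), 15.6)
[(array([ 0.554, -0.228, -0.   ]), 0.58)]
[(array([ 0.571, -0.05 ,  0.108]), 0.85)]
```

View pics/scene2.png

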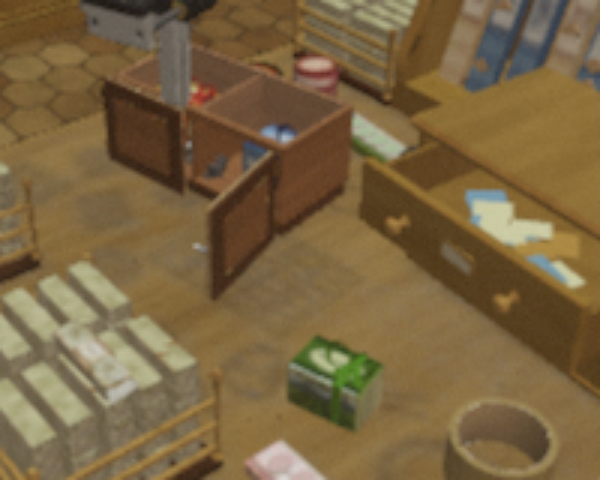

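The right door (free edge near crop pixel 212,290) stands wide open, at about 1.76 rad by the press mark. The boxes look unmoved. I'll check that the left door is still shut, then hand in.

```bash
python3 - <<'E'
from h import *
for c in ("scene","side"):
    vision.snapshot(c)
    print("left",[(np.round(d["at"],3),round(d["score"],2)) for d in models.mark_of("left_door_press",c)], "green",[np.round(d["at"],3) for d in models.mark_of("green_box",c)])
print("shut would be",cab(-.084,.028,.105), telemetry.current_wrist_force(), telemetry.current_t())
E
```

```text
left [(array([0.632, 0.151, 0.108]), 0.83)] green [array([ 0.553, -0.231, -0.   ])]
left [(array([0.631, 0.152, 0.104]), 0.97)] green [array([ 0.553, -0.23 , -0.003]), array([ 0.625,  0.256, -0.   ])]
shut would be [0.63536194 0.15141882 0.105     ] [ 0.10429539  0.12376152 -0.00053804] 17.575
```

View pics/side2.png

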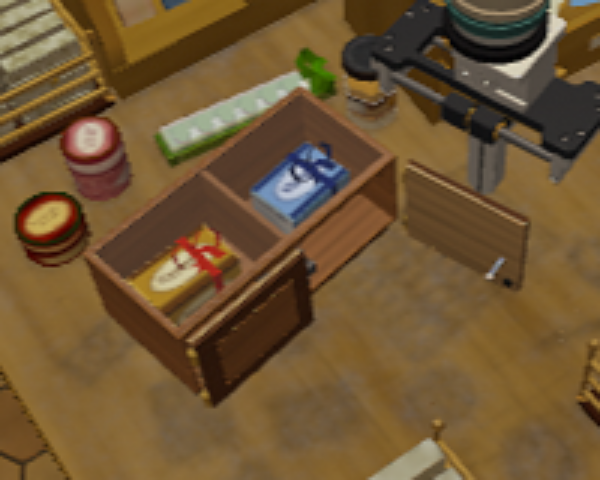

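The side view shows the right door wide open (panel at 465,225), the left door shut (255,325), and the blue box in its place (300,185). The gripper is clear above.

```bash
python3 -c "
from plant import r
print(r.sign_off())"
```

```text
the job is handed in; nothing more can be done
None
```

The right door, which the blue box stands behind, was pressed until it sprang ajar and then pushed open to about 1.76 rad (just past square); the left door is still shut, nothing else looks moved, and the job is handed in.

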